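# Mesh the kneading paddle with the food processor's drive and hold it down

### The job

Take the kneading paddle (the attachment with two flat blades) out of the storage stand and fit it upright into the cross-shaped drive socket on top of the food processor base, turning it until its splines mesh and it slides fully home, collar flush on the hub, against the spring at the bottom. Finish while still holding the paddle and keeping it pressed down, because the spring lifts it if you let go; leave the other attachment and everything else on the worktop where they are.

Things in the scene. Friction and masses are not known exactly. Their poses are not given: they have to be found in the camera images.
- paddle: Kneading paddle, white plastic, 122 mm tall, 140 g, loose, upright in one hole of the stand. Origin: centre of the stem's foot, z up the stem. Splined stem from 0 to 34 mm: a plus-shaped cross, bars along its x and y, each 30 mm long and 8 mm thick (lowest 5 mm: smaller lead-in cross, 26.4 by 5.4 mm); it looks the same every quarter turn. Collar, blades and grip bar above: see the points.
- paddle_grip (a point): Middle of the paddle's grip bar, on its axis, 106 mm above the foot; axes as the paddle's. The bar is 36 mm long in x, 20 mm wide in y, from 90 to 122 mm: grasp from above, fingers closing along y. Two flat blades point along +x and -x below it, reaching 41 mm from the axis, 6 mm thick, from 44 to 76 mm; between, a shaft of diameter 18 mm.
- paddle_collar (a point): Centre of the underside of the paddle's round collar (diameter 48, 6 mm thick), 34 mm above the foot; it lies on the hub's rim, at point drive_mouth, when the paddle is fully home.
- processor: Food processor motor base, white, 180 by 180 mm, fixed to the worktop, its top 70 mm high. Origin: centre of its underside. The drive hub stands in the middle of the top.
- drive_mouth (a point): Centre of the drive hub's top rim, 115 mm above the worktop; z up, x and y along the slots of its plus-shaped socket (turns with the hub). Hub 60 mm across, 45 mm tall; slots 33 mm long, 11 mm wide (1.5 mm clearance each side of the splines), 45 mm deep, a sprung pin inside. Splines that do not line up rest on the rim.
- drive (a joint): Angle of the hub about the vertical relative to the base, rad, counter-clockwise from above. It is stiff (about 0.3 N m of friction): it stays put while a stem slides over it, and turns when a meshed stem is turned hard.
- spring_pin (a joint): Travel of the sprung pin in the bottom of the socket, m: 0 up (its top 26 mm below the rim), grows as it is pressed, limit 0.010. Needs 4 N to start, 10 N at 0.008, which it has when the collar lies flush on the rim.
- stand: Storage stand, grey block 90 mm (x) by 220 mm (y), 45 mm tall, fixed. Origin: centre of its underside. Two through holes of diameter 37 mm on its y axis, 60 mm either side of the middle; an attachment hangs in each by its collar, foot 11 mm above the worktop.
- whip_disc: The other attachment, to be left: a flat round disc of diameter 72 mm and a round knob of diameter 26 mm on top, 120 mm tall, in the other hole of the stand. Origin: centre of its foot.
- spice_jar: Spice jar, glass with a steel cap, diameter 42, 75 mm tall, loose, standing between the base and the stand. Origin: centre of its underside.
- mug: White mug, 90 mm tall, beyond the task area. Origin: centre of its underside.
- mix_bowl: Steel bowl, diameter 120, 60 mm tall, beyond the task area. Origin: centre of its underside.
- tin: Plain tin, diameter 72, 100 mm tall, beyond the task area. Origin: centre of its underside.
- wood_spoon: Wooden spoon lying on the worktop, beyond the task area.
- butter_dish: White butter dish, 90 by 150 by 50 mm, off to the robot's right. Origin: centre of its underside.
There are look-alikes about, which are no part of the job. Leave any blue or green look-alike of the paddle alone.

How it is judged:
On the way, in this order (a step that is already met when the one before it is completed fails the run):
1. the paddle is lifted clear of the stand in the fingers (contact force between the fingers and paddle above 1 N and contact force between stand and paddle below 0.05 N and z of paddle_collar in the frame of stand above 0.085 m), for 0.1 s.
2. the splines have meshed: the stem is at least 15 mm down in the drive socket (horizontal distance between paddle_collar and drive_mouth below 0.005 m and z of paddle_collar in the frame of drive_mouth below 0.019 m and angle between paddle's own z axis and vertical below 0.15 rad), for 0.1 s.
At the end, for the whole second after the job is handed in: Paddle held by the fingers (over 2 N), at rest, upright within 0.08 rad, within 4 mm of the socket axis, collar within 2.5 mm of the rim, sprung pin pressed over 5.5 mm, over 3 N on the processor; whipping disc within 20 mm and other loose things within 30 mm of their starts (horizontal distance between paddle_collar and drive_mouth below 0.004 m and z of paddle_collar in the frame of drive_mouth below 0.0025 m and angle between paddle's own z axis and vertical below 0.08 rad and value of joint spring_pin above 0.0055 m and contact force between the fingers and paddle above 2 N and linear speed of paddle below 0.02 m/s and contact force between paddle and processor above 3 N and distance of whip_disc from where it was at the start of the episode below 0.02 m and distance of each of spice_jar, mug, mix_bowl, tin, wood_spoon, butter_dish from where it was at the start of the episode below 0.03 m); the arm keeps its last pose, push and grip.
It fails at once if the whipping disc is moved by more than 20 mm (distance of whip_disc from where it was at the start of the episode above 0.02 m).
It fails at once if the spice jar is moved by more than 30 mm (distance of spice_jar from where it was at the start of the episode above 0.03 m).
It fails at once if another loose thing on the worktop is moved by more than 30 mm (distance of any of mug, mix_bowl, tin, wood_spoon, butter_dish from where it was at the start of the episode above 0.03 m).
It also fails if it takes over 45 s, if anything falls off the work surface, if the arm or the gripper's body presses on something with over 40 N, if the wrist force passes 120 N, or if a joint passes its speed limit or range.

### The arm

A 6-joint arm with a two-finger parallel gripper is mounted at the origin on the work surface. World frame = base frame: x ahead of the robot, y to its left, z up, the work surface at z = 0. Lengths are in m, angles in rad, forces in N, time in s.
With the tool pointing down it reaches from about 0.275 to 0.85 m from the base axis. Payload 19 kg.
Tool frame: the origin (TCP) lies between the finger pads; the fingertips stand 17 mm ahead of it and the grasp point (between the pads) lies 2 mm behind it; z points along the fingers, y is the line along which they close (so a half turn about z gives the same grasp; the last joint's range is limited). The gripper opens to 85 mm and grips with 20 to 120 N. Pads are 22 mm wide; open, the fingers measure 114 mm over their backs; the gripper's body (76 mm by 85 mm) begins 54 mm behind the grasp point. The pads swing forward as they close: fully open they stand 13 mm farther back than shut.
Start: joints at [-1.325, 0.15, 1.437, -0, 1.554, -0.134], TCP at [0.213, -0.534, 0.248] pointing down, gripper open.
Joint ranges: [-2.8, 2.8], [-0.68, 2.1], [0.12, 2.68], [-1.39, 4.53], [0.16, 2.79], [-2.81, 2.81]. Speed limits (rad/s): [1.89, 1.89, 2.22, 3.01, 3.01, 3.01].

### API

Orientations are given as a unit quaternion [w, x, y, z].
In Python, from plant import get_obs, grab_frame, camera_info, sign_off, boxes_of, cut_out, mark_of gives the robot as it stands.
- The arm moves only by the shell command python3 -m pendant 'ROWS' [FORCE]. ROWS is JSON, a list of rows, each an object with "fingers": the finger opening in mm, from 0 to 85.4; "dp": the shift along the world's x, y, z in mm, a list of three; "twist": the turn about the world's z in degrees. In form: [{"fingers": fingers, "dp": [tx, ty, tz], "twist": twist}, ...]. A call has 1 to 12 rows; each row shifts and turns the commanded pose from where the row before left it; what a row does not reach is not made up. A row lasts 1/8 s, in which the tool goes at most 62.5 mm and 10.7 degrees, less where a joint would pass 70% of its speed; a pose out of reach is approached as far as the arm can. A call is refused whole if a number of a shift passes 62.5 or a number of a turn 10.7, either way. A call with a gripper value outside its range is refused whole. The fingers move at their own pace and stop on an object; FORCE is the grip in N (left out, the last holds). Time passes only in rows, so rows that do not move let the fingers close. It gives the time, the measured TCP pose, the force, the opening and the grip force at its end, in the units of the state.
- get_obs(): the state, without advancing time (a new reading comes with each control period).
- grab_frame(name): name is "scene" or "top"; returns (picture, depth): 420x560x3 uint8, red, green, blue; 420x560 float32, m along the optical axis (not along the pixel's ray), 0 where there is no reading.
- camera_info(name): a dict with "fovy" (degrees; the focal length in pixels is half the picture's height over the tangent of half this angle, whatever the lens; pixels are square), "cx", "cy" (the principal point, pixels), "extrinsics" (4x4, takes a point from world to camera coordinates). Camera axes: x right, y down, z forward; pixel columns grow to the right and rows downward; lengths in m; the calibration is good to about 2 mm. A picture is of the moment at which its call begins. camera_info takes no time and is no camera call.
- sign_off(): hands the job in; it is judged then, once.
Trained networks look in the newest picture that a camera, given by its name, has taken for a name from the list of things; names that differ only in an ending like _2 or _b are one class to them, and where a whole thing is asked for, a point or a joint stands for the part that bears it (a point fixed in the world has none). Each returns a list of dicts, best first, with "p" (0 to 1); they miss things now and then, are a little off and sometimes report something else, mostly with a low value. They report only what shows in the picture. A call takes as long as a camera call. They do not tell look-alikes from the thing itself.
- boxes_of(camera, thing): "position" ([x, y, z] in m, in the coordinates of the camera as it stood for that picture, good to about 4 mm: the middle of the surface that is visible of it).
- cut_out(camera, thing): "region" (420x560 bool, what is visible of it).
- mark_of(camera, thing): "position" ([x, y, z] in m, in the coordinates of the camera as it stood for that picture, good to about 4 mm: a listed point, or the origin of a listed thing).
The state is a dict: "t": time; "joints": joint angles; "qd": joint speeds; "tau": joint torques, N m; "position": TCP position; "tool_rot": TCP orientation; "contact_force": force on the tool from outside, world axes, zero at the start; "torque": the same for the moment, N m; "finger_gap": opening from 0.0 (shut) to 1.0 (fully open); "grip_force": force on a finger pad.
Only numpy, scipy, OpenCV 4.12 (cv2) and the standard library are available. Lean on these libraries where they do the work, as an engineer would, in place of code of your own. Each camera call takes 0.05 s, during which the arm holds its last target. There are 200 camera calls.

## Working session

There is one attempt and no reset: what is moved stays moved. The work goes in short steps, Python scripts to look and compute and a shell command to move; the robot and the scene stay as the last step left them, time stands still between calls to the robot, and variables do not carry over. Pictures are saved under pics/ and viewed, at most 10 in all, crops included, and the job is handed in when it is done.

```bash
mkdir -p pics; cat > h.py <<'E'
import numpy as np, cv2
from plant import *
def K(c):
    i=camera_info(c); f=210/np.tan(np.radians(i["fovy"])/2); return f,i["cx"],i["cy"],np.array(i["extrinsics"])
def w(c,p):
    E=K(c)[3]; return E[:3,:3].T@(np.array(p)-E[:3,3])
def pix(c,P):
    f,cx,cy,E=K(c); q=E[:3,:3]@np.array(P)+E[:3,3]; return np.array([cx+f*q[0]/q[2],cy+f*q[1]/q[2]])
def cloud(c,d):
    f,cx,cy,E=K(c); v,u=np.mgrid[:420,:560]; p=np.stack([(u-cx)/f*d,(v-cy)/f*d,d],-1); return (p-E[:3,3])@E[:3,:3]
E
python3 - <<'E'
from h import *
s=get_obs(); print(s["t"],s["position"],s["tool_rot"],s["finger_gap"])
for c in("scene","top"):
    im,d=grab_frame(c); cv2.imwrite(f"pics/{c}0.png",im[:,:,::-1]); np.savez(f"{c}0.npz",im=im,d=d)
    print(c, "cam pos",w(c,[0,0,0]).round(3))
    for t in("paddle_grip","paddle","drive_mouth","whip_disc","spice_jar","stand","processor"):
        print(t,[(w(c,r["position"]).round(3).tolist(),round(r["p"],2)) for r in mark_of(c,t)[:4]])
E
```

```text
0.0 [ 0.21312163 -0.53379983  0.24770068] [-6.10728121e-04  9.82017492e-01  1.88788959e-01 -2.29411891e-05] 1.002342679184154
scene cam pos [ 1.359 -0.364  1.209]
paddle_grip [([0.646, 0.342, 0.109], 0.78), ([0.526, 0.298, 0.115], 0.72), ([0.557, 0.424, 0.109], 0.71), ([0.778, 0.014, 0.0], 0.33)]
paddle [([0.553, 0.424, 0.001], 0.85), ([0.393, 0.302, 0.003], 0.74), ([0.649, 0.339, -0.003], 0.68), ([0.554, -0.18, 0.113], 0.67)]
drive_mouth [([0.552, -0.184, 0.117], 0.81)]
whip_disc [([0.518, 0.176, 0.016], 0.77)]
spice_jar [([0.551, -0.008, 0.002], 0.78)]
stand [([0.526, 0.239, 0.003], 0.8)]
processor [([0.553, -0.182, -0.0], 0.7), ([0.775, 0.016, 0.0], 0.53)]
top cam pos [ 0.524 -0.032  1.147]
paddle_grip [([0.56, 0.422, 0.102], 0.83), ([0.531, 0.29, 0.118], 0.7), ([0.398, 0.299, 0.106], 0.65), ([0.65, 0.338, 0.105], 0.61)]
paddle [([0.531, 0.291, 0.007], 0.94), ([0.557, 0.422, -0.001], 0.89), ([0.645, 0.333, -0.003], 0.75), ([0.399, 0.302, -0.001], 0.66)]
drive_mouth [([0.559, -0.189, 0.113], 0.95), ([0.759, 0.298, -0.001], 0.27)]
whip_disc [([0.519, 0.175, 0.012], 0.88)]
spice_jar [([0.555, -0.01, -0.001], 0.71)]
stand []
processor [([0.559, -0.186, 0.002], 0.62)]
```

View pics/top0.png

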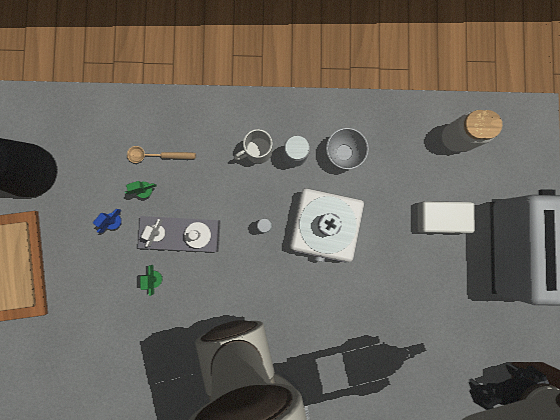

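View pics/scene0.png

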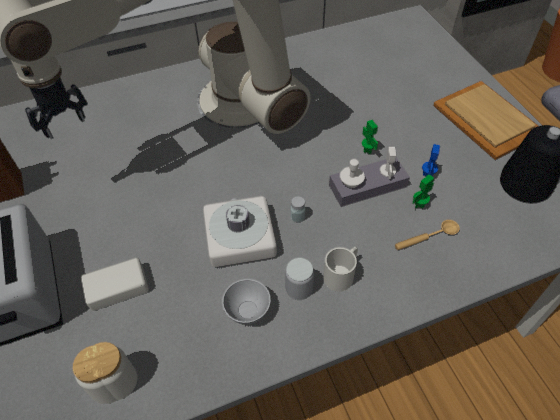

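The top view shows the white paddle in the stand's left hole at px (152,235), and the whip disc at (197,236). The jar is at (263,226) and the cross socket at (330,225). The blue and green ones are decoys. Next I measure the paddle's yaw and the slot angle.

```bash
cat > m.py <<'E'
from h import *
for c in("top","scene"):
    D=np.load(c+"0.npz"); im,d=D["im"],D["d"]; P=cloud(c,d)
    def sel(x,y,r,z0,z1): return (np.hypot(P[...,0]-x,P[...,1]-y)<r)&(P[...,2]>z0)&(P[...,2]<z1)&(d>0)
    g=P[sel(.531,.294,.035,.108,.145)]; print(c,"bar n",len(g),"z",np.percentile(g[:,2],[10,50,95]).round(3))
    t=g[g[:,2]>np.percentile(g[:,2],95)-.008][:,:2]
    r=cv2.minAreaRect((t*1000).astype(np.float32)); print(" bar rect",np.round(r[0],1),np.round(r[1],1),round(r[2],1),"mean",t.mean(0).round(4))
    b=P[sel(.531,.294,.055,.055,.092)][:,:2]*1000
    if len(b)>5: print(" blades n",len(b)); u,s,vt=np.linalg.svd(b-b.mean(0)); print(" blade mean",b.mean(0).round(1),"ang",np.degrees(np.arctan2(vt[0,1],vt[0,0])).round(1))
    h=P[sel(.556,-.187,.04,.105,.125)][:,:2]; (cx,cy),R=cv2.minEnclosingCircle((h*1000).astype(np.float32)); print(" hub",len(h),cx,cy,R, h.mean(0).round(4))
    print(" whip top",np.median(P[sel(.518,.175,.02,.115,.14)],0).round(3)," jar",np.median(P[sel(.553,-.009,.03,.065,.085)],0).round(3))
    a,b=np.round(pix(c,[.531,.294,.1])).astype(int),np.round(pix(c,[.556,-.187,.115])).astype(int)
    cr=[cv2.resize(im[y-22:y+22,x-22:x+22,::-1],(396,396),interpolation=cv2.INTER_CUBIC) for x,y in(a,b)]; print(" crops origin",a-22,b-22)
    cv2.imwrite(f"pics/crop_{c}.png",np.hstack(cr))
E
python3 m.py
```

```text
top bar n 140 z [0.117 0.132 0.135]
 bar rect [527.4 291.7] [20.4 35.6] 66.9 mean [0.5274 0.291 ]
 blades n 118
 blade mean [527.3 288.7] ang 156.7
 hub 323 558.1333618164062 -186.99212646484375 29.846723556518555 [ 0.558  -0.1865]
 whip top [0.522 0.171 0.13 ]  jar [ 0.553 -0.01   0.075]
 crops origin [128 209] [308 203]
scene bar n 114 z [0.115 0.131 0.137]
 bar rect [527.5 294.9] [20.3 35.7] 66.0 mean [0.5286 0.2936]
 blades n 94
 blade mean [539. 287.] ang -19.5
 hub 343 557.3834838867188 -183.5743408203125 32.437705993652344 [ 0.5594 -0.1842]
 whip top [0.526 0.174 0.129]  jar [ 0.554 -0.008  0.075]
 crops origin [369 138] [214 192]
```

View pics/crop_top.png

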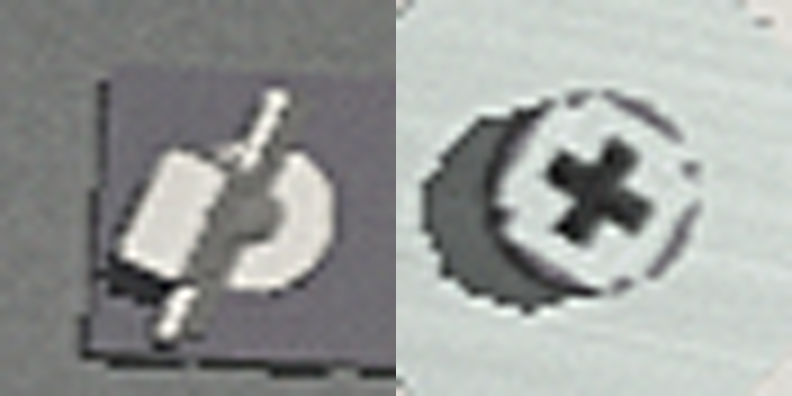

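View pics/crop_scene.png

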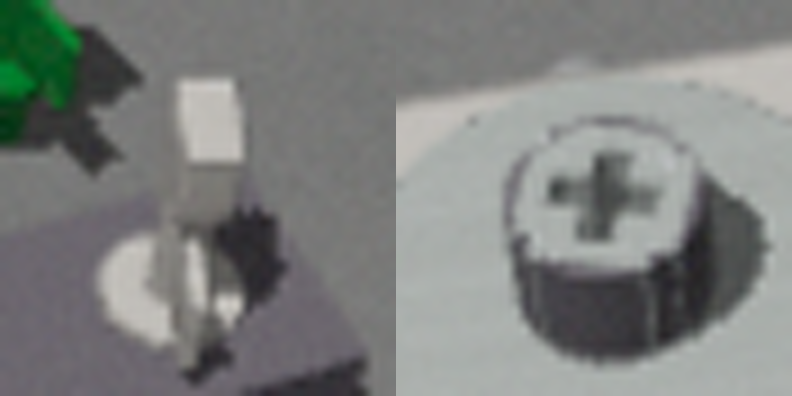

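Paddle yaw is about -23° (bar x axis) and the grip is at about (0.5275, 0.2925). I fit the socket cross on the rectified rim plane while the arm starts moving over.

```bash
cat > slot.py <<'E'
from h import *
import sys
from scipy.ndimage import map_coordinates
from scipy.optimize import minimize
def fit(c,im,c0=(.557,-.186)):
    g=cv2.cvtColor(im,cv2.COLOR_RGB2GRAY).astype(float)
    f,cx,cy,E=K(c); s=np.arange(-.026,.0261,.0005); X,Y=np.meshgrid(s,s)
    def cost(v):
        x,y,t=v[0]/1e3,v[1]/1e3,np.radians(v[2])
        W=np.stack([c0[0]+x+X*np.cos(t)-Y*np.sin(t),c0[1]+y+X*np.sin(t)+Y*np.cos(t),0*X+.115],-1)
        q=W@E[:3,:3].T+E[:3,3]; I=map_coordinates(g,[cy+f*q[...,1]/q[...,2],cx+f*q[...,0]/q[...,2]],order=1)
        a,b=np.abs(X),np.abs(Y); ins=((a<.0165)&(b<.0055))|((b<.0165)&(a<.0055)); r=np.hypot(X,Y)<.026
        return I[ins].mean()-I[r&~ins].mean()
    return min((minimize(cost,[x,y,t],method="Nelder-Mead",options=dict(initial_simplex=[[x,y,t],[x+4,y,t],[x,y+4,t],[x,y,t+12]])) for t in(-45,-22,0,22) for x in(-4,0,4) for y in(-4,0,4)),key=lambda r:r.fun)
if __name__=="__main__":
    for c in("top","scene"):
        r=fit(c,np.load(c+"0.npz")["im"]); print(c,r.fun.round(1),(r.x[0]+557).round(1),(r.x[1]-186).round(1),"ang mod 90",(r.x[2]%90).round(1))
E
python3 slot.py
```

```text
top -129.6 557.9 -185.8 ang mod 90 59.6
scene -59.7 554.4 -183.5 ang mod 90 60.2
```

```bash
python3 -m pendant '[{"fingers":85,"dp":[10,25,50],"twist":0},{"fingers":85,"dp":[20,55,15],"twist":-10},{"fingers":85,"dp":[20,55,0],"twist":-10},{"fingers":85,"dp":[20,55,0],"twist":-10},{"fingers":85,"dp":[20,55,0],"twist":-10},{"fingers":85,"dp":[20,55,0],"twist":-5},{"fingers":85,"dp":[20,55,0],"twist":0},{"fingers":85,"dp":[20,55,0],"twist":0},{"fingers":85,"dp":[20,55,0],"twist":0},{"fingers":85,"dp":[20,55,0],"twist":0},{"fingers":85,"dp":[20,55,0],"twist":0},{"fingers":85,"dp":[20,55,0],"twist":0}]' 40; python3 -c "
from plant import *;s=get_obs();print(s['joints'],s['position'])"
```

```text
t: 2.3
position: [0.4419, 0.0932, 0.3136]
tool_rot: [-0.0, 0.981, -0.194, 0.0]
contact_force: [0.6, -1.7, -0.3]
finger_gap: 0.993
grip_force: 0.0
[ 3.68718565e-02 -1.24847296e-01  1.58585458e+00 -1.34222102e-05
  1.67962202e+00  1.99728829e+00] [0.44192468 0.09315013 0.31363767]
```

```bash
python3 -m pendant '[{"fingers":85,"dp":[22,50,0],"twist":0},{"fingers":85,"dp":[22,50,-20],"twist":0},{"fingers":85,"dp":[22,50,-30],"twist":-0.5},{"fingers":85,"dp":[19.5,49.5,-30],"twist":0},{"fingers":85,"dp":[0,0,0],"twist":0},{"fingers":70,"dp":[0,0,-35],"twist":0},{"fingers":60,"dp":[0,0,-30],"twist":0},{"fingers":60,"dp":[0,0,0],"twist":0}]' 40; python3 - <<'E'
from h import *
s=get_obs(); print(s["position"],s["joints"].round(2) if hasattr(s["joints"],"round") else s["joints"])
im,d=grab_frame("scene"); cv2.imwrite("pics/s1.png",cv2.resize(im[60:260,250:510,::-1],None,fx=3,fy=3))
E
```

```text
t: 3.3
position: [0.5265, 0.2896, 0.1673]
tool_rot: [0.001, 0.98, -0.198, -0.001]
contact_force: [-0.2, 0.4, 0.3]
finger_gap: 0.7
grip_force: 0.0
[0.52647021 0.28961732 0.1672989 ] [ 0.37  0.24  1.49 -0.    1.41  2.34]
```

View pics/s1.png

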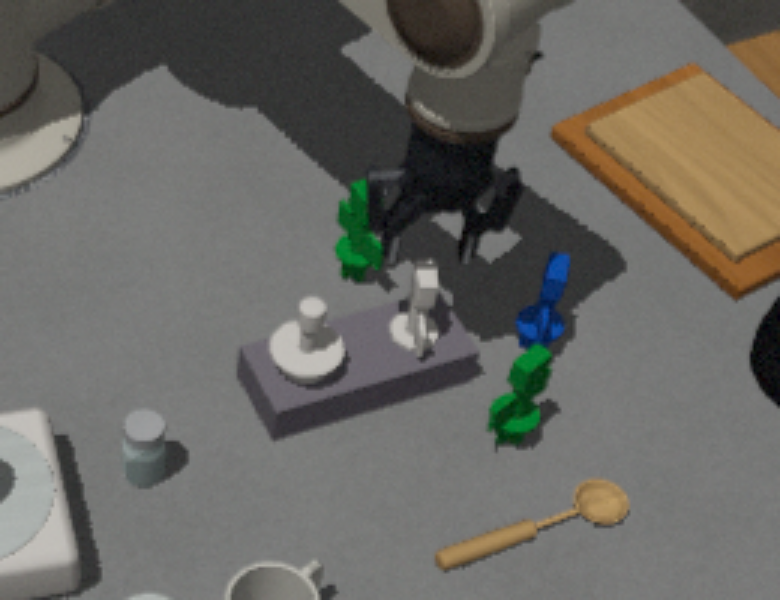

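The fingers straddle the white bar (crop px 425,280) and are clear of the green decoy and the whip disc. I descend and grip.

```bash
python3 -m pendant '[{"fingers":60,"dp":[1,3,-26],"twist":0},{"fingers":60,"dp":[0,0,-26],"twist":0},{"fingers":60,"dp":[0,0,0],"twist":0},{"fingers":10,"dp":[0,0,0],"twist":0},{"fingers":10,"dp":[0,0,0],"twist":0},{"fingers":10,"dp":[0,0,0],"twist":0},{"fingers":10,"dp":[0,0,0],"twist":0},{"fingers":10,"dp":[0,0,0],"twist":0}]' 80
```

```text
t: 4.35
position: [0.5288, 0.2937, 0.118]
tool_rot: [-0.001, 0.98, -0.198, 0.001]
contact_force: [-0.5, -0.7, 9.5]
finger_gap: 0.221
grip_force: 78.6
```

```bash
python3 -m pendant '[{"fingers":10,"dp":[0,0,10],"twist":0},{"fingers":10,"dp":[0,0,30],"twist":0},{"fingers":10,"dp":[0,0,40],"twist":0},{"fingers":10,"dp":[0,0,40],"twist":0},{"fingers":10,"dp":[0,0,35],"twist":0},{"fingers":10,"dp":[0,0,0],"twist":0},{"fingers":10,"dp":[2,-20,0],"twist":0},{"fingers":10,"dp":[3,-40,0],"twist":0},{"fingers":10,"dp":[3,-50,0],"twist":0},{"fingers":10,"dp":[3,-50,0],"twist":0},{"fingers":10,"dp":[3,-50,0],"twist":0},{"fingers":10,"dp":[3,-50,0],"twist":0}]' 80
python3 -m pendant '[{"fingers":10,"dp":[3,-45,0],"twist":0},{"fingers":10,"dp":[2,-35,0],"twist":0},{"fingers":10,"dp":[2,-30,0],"twist":0},{"fingers":10,"dp":[0,-10,0],"twist":0},{"fingers":10,"dp":[0,0,0],"twist":0},{"fingers":10,"dp":[0,0,0],"twist":0}]'
cat > look.py <<'E'
from h import *
import sys
n=sys.argv[1]; s=get_obs(); p=np.array(s["position"]); q=s["tool_rot"]; print(s["t"],p.round(4),"tool y yaw",round(np.degrees(2*np.arctan2(q[2],q[1]))-90,2),"F",np.round(s["contact_force"],1),"gap",round(s["finger_gap"]*85.4,1))
for c in("scene","top"):
    im,d=grab_frame(c); np.savez(f"{c}{n}.npz",im=im,d=d); P=cloud(c,d)
    for t in("paddle","paddle_grip","paddle_collar","drive_mouth"):
        print(c,t,[(w(c,r["position"]).round(3).tolist(),round(r["p"],2)) for r in mark_of(c,t) if np.hypot(*(w(c,r["position"])[:2]-p[:2]))<.08])
    if c=="scene":
        x,y=np.round(pix(c,[p[0],p[1],p[2]-.06])).astype(int); cv2.imwrite(f"pics/{c}{n}.png",cv2.resize(im[max(y-60,0):y+60,max(x-60,0):x+60,::-1],None,fx=5,fy=5,interpolation=cv2.INTER_CUBIC)); print("crop o",x-60,y-60)
E
python3 look.py 2
```

```text
t: 5.85
position: [0.5444, 0.0311, 0.2705]
tool_rot: [0.0, 0.98, -0.198, -0.001]
contact_force: [-0.6, 0.3, -1.6]
finger_gap: 0.223
grip_force: 78.2
t: 6.6
position: [0.552, -0.0857, 0.2712]
tool_rot: [-0.0, 0.98, -0.198, -0.0]
contact_force: [0.2, 0.2, -1.2]
finger_gap: 0.223
grip_force: 78.2
6.6 [ 0.552  -0.0857  0.2712] tool y yaw -112.8 F [ 0.2  0.2 -1.2] gap 19.0
scene paddle [([0.548, -0.086, 0.168], 0.6)]
scene paddle_grip [([0.547, -0.083, 0.269], 0.64)]
scene paddle_collar [([0.551, -0.081, 0.201], 0.93)]
scene drive_mouth []
crop o 210 118
top paddle []
top paddle_grip []
top paddle_collar []
top drive_mouth []
```

View pics/scene2.png

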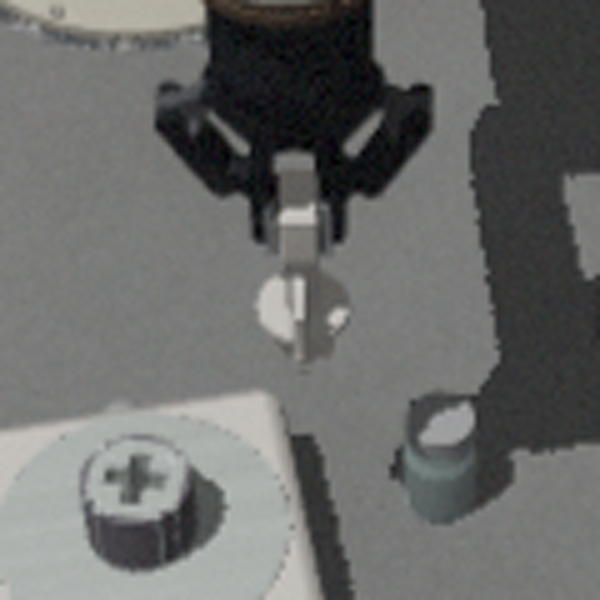

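The paddle hangs upright in the fingers, with its collar at crop px (303,310) and the hub at (137,490). I twist it by -7° to the slot angle, then compare collar and hub in the same camera.

```bash
python3 -m pendant '[{"fingers":10,"dp":[2,-40,0],"twist":-4},{"fingers":10,"dp":[2,-40,0],"twist":-3.2},{"fingers":10,"dp":[1,-20,-20],"twist":0},{"fingers":10,"dp":[0,0,-10],"twist":0},{"fingers":10,"dp":[0,0,0],"twist":0},{"fingers":10,"dp":[0,0,0],"twist":0}]'
cat > cmp.py <<'E'
from h import *
import sys
from slot import fit
n=sys.argv[1]; s=get_obs(); p=np.array(s["position"]); q=s["tool_rot"]; print(p.round(4),"paddle x yaw",round(np.degrees(2*np.arctan2(q[2],q[1])),2),"F",np.round(s["contact_force"],1))
c="scene"; zc=p[2]-.118+.045; print("collar underside z expected",zc.round(4))
def circ(P,d,xy,R,z):
    m=(np.hypot(P[...,0]-xy[0],P[...,1]-xy[1])<R+.015)&(abs(P[...,2]-z)<.0035)&(d>0); Q=P[m][:,:2]
    a=np.radians(np.arange(0,180,5)); N=np.c_[np.cos(a),np.sin(a)]; pr=Q@N.T; lo,hi=np.percentile(pr,1,0),np.percentile(pr,99,0)
    ok=abs(hi-lo-2*R)<.006; cen=np.linalg.lstsq(N[ok],((hi+lo)/2)[ok],rcond=None)[0] if ok.sum()>3 else None
    return len(Q),ok.sum(),cen
D=np.load("scene0.npz"); P0=cloud(c,D["d"]); print("hub scene0",circ(P0,D["d"],(.557,-.186),.03,.115))
D=np.load("top0.npz"); print("hub top0",circ(cloud("top",D["d"]),D["d"],(.557,-.186),.03,.115))
im,d=grab_frame(c); np.savez(f"scene{n}.npz",im=im,d=d); P=cloud(c,d); print("collar",circ(P,d,p[:2],.024,zc+.006))
g=(np.hypot(*(P[...,:2]-p[:2]).transpose(2,0,1))<.03)&(d>0)&(P[...,2]<zc+.02)&(P[...,2]>zc-.02); print("z hist",np.histogram(P[g][:,2],8))
for t in("paddle","paddle_grip","paddle_collar","drive_mouth"): print(t,[(w(c,r["position"]).round(3).tolist(),round(r["p"],2)) for r in mark_of(c,t) if np.hypot(*(w(c,r["position"])[:2]-p[:2]))<.08])
x,y=np.round(pix(c,[p[0],p[1],p[2]-.08])).astype(int); cv2.imwrite(f"pics/{c}{n}.png",cv2.resize(im[y-50:y+50,x-50:x+50,::-1],None,fx=6,fy=6,interpolation=cv2.INTER_CUBIC)); print("crop o",x-50,y-50)
E
python3 cmp.py 3
```

```text
t: 7.85
position: [0.5574, -0.1856, 0.2418]
tool_rot: [-0.0, 0.966, -0.259, 0.0]
contact_force: [-0.3, 0.1, -1.3]
finger_gap: 0.22
grip_force: 78.3
[ 0.5574 -0.1856  0.2418] paddle x yaw -29.97 F [-0.3  0.1 -1.3]
collar underside z expected 0.1688
hub scene0 (253, np.int64(36), array([ 0.55717851, -0.18363342]))
hub top0 (289, np.int64(36), array([ 0.55795643, -0.18701107]))
collar (130, np.int64(36), array([ 0.55603542, -0.18289513]))
z hist (array([  6,   1,   0,   1,  37, 103,   8,  11]), array([0.15011727, 0.15490934, 0.15970141, 0.16449348, 0.16928555,
       0.17407762, 0.17886969, 0.18366176, 0.18845383]))
paddle [([0.555, -0.182, 0.133], 0.8)]
paddle_grip [([0.555, -0.179, 0.24], 0.73)]
paddle_collar [([0.554, -0.181, 0.17], 0.89)]
drive_mouth [([0.551, -0.18, 0.114], 0.75)]
crop o 185 153
```

View pics/scene3.png

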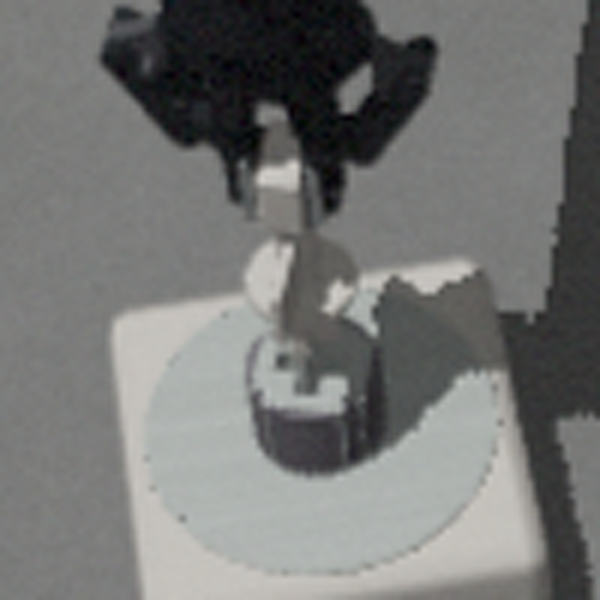

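Relative to the hub, the collar is about (-1.2, +0.7) mm off and the yaw is -30°, matching the slots. I correct and lower gently.

```bash
python3 -m pendant '[{"fingers":10,"dp":[1,-0.7,-8],"twist":0},{"fingers":10,"dp":[0,0,-8],"twist":0},{"fingers":10,"dp":[0,0,-3],"twist":0},{"fingers":10,"dp":[0,0,-2],"twist":0},{"fingers":10,"dp":[0,0,-2],"twist":0},{"fingers":10,"dp":[0,0,-2],"twist":0}]'
```

```text
t: 8.85
position: [0.5582, -0.1872, 0.2164]
tool_rot: [-0.0, 0.966, -0.259, 0.0]
contact_force: [-0.1, 0.4, -0.8]
finger_gap: 0.222
grip_force: 78.3
```

The foot is about 5 mm below the rim with no contact, so the lead-in has entered.

```bash
python3 -m pendant '[{"fingers":10,"dp":[0,0,-2],"twist":0},{"fingers":10,"dp":[0,0,-2],"twist":0},{"fingers":10,"dp":[0,0,-2],"twist":0},{"fingers":10,"dp":[0,0,0],"twist":0}]'
```

```text
t: 9.35
position: [0.5582, -0.1871, 0.2101]
tool_rot: [-0.0, 0.966, -0.259, -0.0]
contact_force: [-0.2, 0.5, -0.5]
finger_gap: 0.219
grip_force: 78.3
```

```bash
python3 -m pendant '[{"fingers":10,"dp":[0,0,-3],"twist":0},{"fingers":10,"dp":[0,0,-3],"twist":0},{"fingers":10,"dp":[0,0,-3],"twist":0},{"fingers":10,"dp":[0,0,-2],"twist":0},{"fingers":10,"dp":[0,0,0],"twist":0}]' 110
```

```text
t: 9.98
position: [0.5581, -0.1871, 0.1991]
tool_rot: [-0.0, 0.966, -0.259, -0.0]
contact_force: [-0.5, -0.2, -1.5]
finger_gap: 0.211
grip_force: 108.4
```

```bash
python3 -m pendant '[{"fingers":10,"dp":[0,0,-3],"twist":0},{"fingers":10,"dp":[0,0,-2],"twist":0},{"fingers":10,"dp":[0,0,-2],"twist":0},{"fingers":10,"dp":[0,0,-2],"twist":0},{"fingers":10,"dp":[0,0,0],"twist":0}]'
```

```text
t: 10.6
position: [0.5584, -0.1872, 0.1907]
tool_rot: [0.0, 0.966, -0.259, 0.0]
contact_force: [-0.3, 0.8, 7.0]
finger_gap: 0.22
grip_force: 109.7
```

The spring is engaging at about 8 N. I press on until the collar seats.

```bash
python3 -m pendant '[{"fingers":10,"dp":[0,0,-1],"twist":0},{"fingers":10,"dp":[0,0,-1],"twist":0},{"fingers":10,"dp":[0,0,0],"twist":0}]'; python3 -m pendant '[{"fingers":10,"dp":[0,0,-1],"twist":0},{"fingers":10,"dp":[0,0,0],"twist":0}]'
```

```text
t: 10.98
position: [0.5584, -0.1872, 0.1889]
tool_rot: [0.0, 0.966, -0.259, 0.001]
contact_force: [0.3, 0.2, 7.7]
finger_gap: 0.216
grip_force: 109.8
t: 11.22
position: [0.5584, -0.1873, 0.1881]
tool_rot: [0.0, 0.966, -0.259, 0.001]
contact_force: [-1.8, 0.3, 9.4]
finger_gap: 0.222
grip_force: 110.7
```

```bash
python3 -m pendant '[{"fingers":10,"dp":[0,0,-0.7],"twist":0},{"fingers":10,"dp":[0,0,0],"twist":0}]'; python3 -m pendant '[{"fingers":10,"dp":[0,0,-0.7],"twist":0},{"fingers":10,"dp":[0,0,0],"twist":0}]'
```

```text
t: 11.48
position: [0.5585, -0.1873, 0.1881]
tool_rot: [0.0, 0.966, -0.259, 0.001]
contact_force: [-3.5, 1.3, 16.8]
finger_gap: 0.214
grip_force: 111.8
t: 11.72
position: [0.5586, -0.1874, 0.1881]
tool_rot: [0.0, 0.966, -0.259, 0.001]
contact_force: [-6.4, 1.2, 24.4]
finger_gap: 0.217
grip_force: 112.8
```

It is seated: z has stopped at 0.1881 (0.188 expected) and the force is rising past the spring's. One look to confirm.

```bash
python3 cmp.py 4
```

```text
[ 0.5586 -0.1874  0.1881] paddle x yaw -30.04 F [-6.4  1.2 24.4]
collar underside z expected 0.1151
hub scene0 (253, np.int64(36), array([ 0.55717851, -0.18363342]))
hub top0 (289, np.int64(36), array([ 0.55795643, -0.18701107]))
collar (134, np.int64(36), array([ 0.55911046, -0.18456698]))
z hist (array([24, 17, 21, 44, 80, 90, 17,  7]), array([0.0953095 , 0.10027652, 0.10524355, 0.11021057, 0.11517759,
       0.12014461, 0.12511164, 0.13007866, 0.13504568]))
paddle [([0.555, -0.187, 0.083], 0.64), ([0.553, -0.187, 0.0], 0.23)]
paddle_grip []
paddle_collar [([0.556, -0.182, 0.118], 0.52)]
drive_mouth [([0.552, -0.182, 0.113], 0.72)]
crop o 186 166
```

View pics/scene4.png

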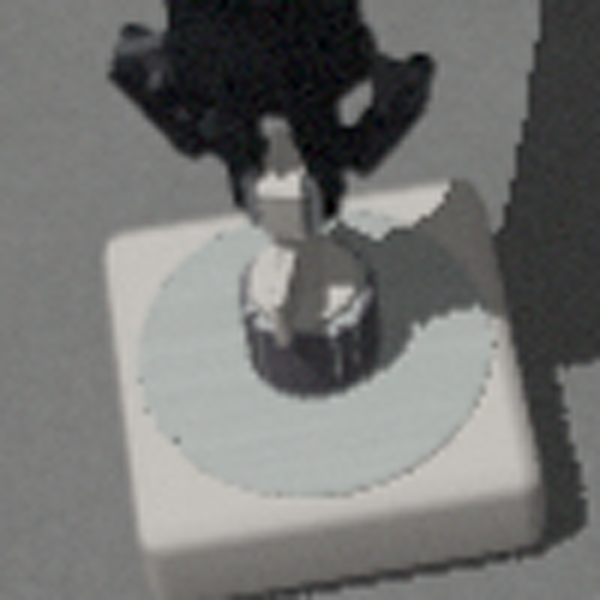

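The collar sits flush on the hub (crop px 310,290), upright and held under about 24 N of downward push, so I hand in.

```bash
python3 -c "
from plant import *; print(sign_off())"
```

```text
the job is handed in; nothing more can be done
None
```

The white kneading paddle is in the drive socket with its splines meshed and collar flush on the hub, held pressed down at about 24 N, and the job is handed in at about 12 s; I touched nothing else, and the hand-in returned no verdict.

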